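# Set the portion dial to the red line and save it

## Robot

A 6-joint arm with a two-finger parallel gripper is mounted at the origin on the work surface. World frame = base frame: x ahead of the robot, y to its left, z up, the work surface at z = 0. Lengths are in mm, angles in rad, forces in N, time in s.
With the tool pointing down it reaches from about 300 to 775 mm from the base axis. Payload 14.6 kg.
Tool frame: the origin (TCP) lies on the mounting face of the last link; the fingertips stand 199 mm ahead of it and the grasp point (between the pads) lies 180 mm ahead of it; z points along the fingers, y is the line along which they close (so a half turn about z gives the same grasp; the last joint's range is limited). The gripper opens to 94 mm and grips with 3 to 60 N. Pads are 16 mm wide; open, the fingers measure 119 mm over their backs; the gripper's body (75 mm by 177 mm) begins 78 mm behind the grasp point.
Start: joints at [1.047, 0.3, 1.521, -0, 1.321, -0.067], TCP at [242.59, 493.6, 404.646] pointing down, gripper open.
Joint ranges: [-3.03, 3.03], [-0.79, 2.21], [0.23, 2.52], [-1.04, 4.18], [0, 3.07], [-2.55, 2.55]. Speed limits (rad/s): [2.22, 2.22, 2.57, 3.14, 3.14, 3.14].

## Interface

Orientations are given as [roll, pitch, yaw] about the fixed x, y, z axes, in that order (R = Rz(yaw) Ry(pitch) Rx(roll)).
In Python, from cell import manip gives the robot as it stands. The module is installed in compiled form; this text tells all that it offers.
- The arm moves only by the shell command python3 -m creep 'ROWS' [FORCE]. ROWS is a JSON object of lists of equal length, an entry for each row: "slide": the shift along the world's x, y, z in cm, a list of three; "turn": the turn about the world's z in rad; "claw": the opening, from 0 (shut) to 1 (fully open). A call has 1 to 8 rows; each row shifts and turns the commanded pose from where the row before left it; what a row does not reach is not made up. A row lasts 1/8 s, in which the tool goes at most 62.5 mm and 10.7 degrees, less where a joint would pass 70% of its speed; a pose out of reach is approached as far as the arm can. A call with a gripper value outside its range is refused whole. The fingers move at their own pace and stop on an object; FORCE is the grip in N (left out, the last holds). Time passes only in rows, so rows that do not move let the fingers close. It gives the time, the measured TCP pose, the force, the opening and the grip force at its end, in the units of the state.
- manip.read_state(): the state, without advancing time (a new reading comes with each control period).
- manip.camera(name): name is "scene" or "top" or "wrist"; returns (picture, depth): 480x640x3 uint8, red, green, blue; 480x640 float32, mm along the optical axis (not along the pixel's ray), 0 where there is no reading.
- manip.calibration(name): a dict with "intrinsics" (3x3 intrinsics, pixels), "pose" (4x4, takes a point from camera to world coordinates). Camera axes: x right, y up, looking along -z (the intrinsics and any distortion apply to the point x, -y, -z); pixel columns grow to the right and rows downward; lengths in mm; the calibration is good to about 2 mm. The wrist camera is an equidistant fisheye: a pixel r from the principal point sees the ray r / f radians off the axis. A picture is of the moment at which its call begins: read the wrist's pose just before it. calibration takes no time and is no camera call; for the wrist camera it gives the pose at the moment of the call.
- manip.sign_off(): hands the job in; it is judged then, once.
Trained networks look in the newest picture that a camera, given by its name, has taken for a name from the list of things; names that differ only in an ending like _2 or _b are one class to them, and where a whole thing is asked for, a point or a joint stands for the part that bears it (a point fixed in the world has none). Each returns a list of dicts, best first, with "score" (0 to 1); they miss things now and then, are a little off and sometimes report something else, mostly with a low value. They report only what shows in the picture. A call takes as long as a camera call.
- manip.cut_out(query, camera): "mask" (480x640 bool, what is visible of it) and "position" ([column, row] in pixels, amid what is visible of it).
The state is a dict: "clock": time; "joints": joint angles; "qd": joint speeds; "effort": joint torques, N m; "eef_pos": TCP position; "eef_rot": TCP orientation; "wrist_force": force on the tool from outside, world axes, zero at the start; "moment": the same for the moment, N m; "finger_gap": finger opening in mm; "finger_force": force on a finger pad.
Only numpy, scipy, OpenCV 4.12 (cv2) and the standard library are available. Lean on these libraries where they do the work, as an engineer would, in place of code of your own. Each camera call takes 0.05 s, during which the arm holds its last target. There are 200 camera calls.

## Task

On the refill shop's white portioning unit, push the black dial round by its orange post with your fingertips until the dial's white index line meets the red line on the scale (not the blue one), and then press the green button all the way down to save the setting and let go of it. Do not lift the dial off its seat, do not press the button before the dial is set, and leave the jars, pail, spoon and marker pen where they are.

Things in the scene. Friction and masses are not known exactly. Their poses are not given: they have to be found in the camera images.
- dial_axis (a point): Upright axis of the dial, 55 mm above the table, 1 mm over its top face. The dial is a black disc, 150 mm diameter, lying in a silver scale ring (206 mm diameter, 41 mm above the table) on the white unit. A grey cap (32 mm diameter, 4 mm high) covers its middle. It turns both ways without stops, stays where it is left, and takes about 1.5 N at its post.
- index_mark (a point): Outer end of the white index line (6 mm wide) on the dial, at the dial's rim, 75 mm from the axis. It turns with the dial.
- unit: White portioning unit, fixed; its place and yaw differ each time. Deck 240 x 460 mm, 40 mm above the table, reaching 180 mm to -y and 280 mm to +y of the origin, which is on the table. The dial axis is at x 0, y -60 mm. At the +y end a clear hopper, 108 mm across, 137 mm high, at x 35, y 215 mm, with a red outlet towards -x.
- dial_post (a point): Centre of the upright orange post on the dial with which it is pushed round: 16 mm diameter, 26 mm high (from 54 to 80 mm above the table), 55 mm from the axis, on the opposite side of the axis from the index mark. The point lies half-way up it.
- target_mark (a point): Inner end of the red radial line (6 mm wide) on the scale ring, 77 mm from the dial axis: where the index mark must come to. It leads out to a red tab (10 x 16 mm, 7 mm high over the deck) that begins 104 mm from the axis. A blue line and tab of the same shape is another setting, not wanted; thin black scale lines stand every 15 degrees.
- save_button_top (a point): Centre of the top of the green push button (32 mm diameter) in its grey housing, on the deck beside the dial. It is pressed straight down, springs back, and takes about 5 N to go fully down.
- save_button (a joint): How far the button is pressed, in m: 0 released, 0.006 fully down; it counts as pressed from 0.0045.
- dial_seat (a joint): How far the dial is lifted off its seat, in m: 0 seated, up to 0.02. The dial and its seat weigh 0.5 kg and only gravity keeps them down.
- sample_jar: Small closed amber jar, 38 mm diameter, 50 mm high, standing loose on the unit's deck near the button; origin under its centre. Stays there.
- nut_jar: Closed reddish-brown jar with a brass lid, 76 mm diameter, 85 mm high, on the table; origin under its centre. Stays there.
- tablet_jar: Closed glass jar with a steel lid, 68 mm diameter, 105 mm high, on the table; origin under its centre. Stays there.
- pail: Small open yellow pail, 72 mm across the rim, 65 mm high, on the table; origin under its centre. Stays there.
- spoon: Dark wooden spoon, 190 mm long, lying on the table. Stays there.
- marker: Blue marker pen, 120 mm long, 14 mm thick, lying on the table just beyond the unit. Stays there.

How it is judged (in metres and radians):
On the way, in this order (a step that is already met when the one before it is completed fails the run):
1. the dial's index line meets the red line (horizontal distance between index_mark and target_mark below 0.006 m), for 0.2 s.
2. the green button is pressed down with the dial set (value of joint save_button above 0.0045 m and horizontal distance between index_mark and target_mark below 0.006 m), for 0.05 s.
At the end, for the whole second after the job is handed in: The index mark stands within 6 mm of the red line's inner end, the button has been pressed and is back up (under 1.5 mm), and the dial is seated (under 2 mm) (horizontal distance between index_mark and target_mark below 0.006 m and value of joint save_button below 0.0015 m and value of joint dial_seat below 0.002 m); the robot touches nothing.
It fails at once if the dial is lifted off its seat (4 mm) (value of joint dial_seat above 0.004 m).
It fails at once if the button is pressed while the dial is not set (over 7 mm off) (value of joint save_button above 0.0035 m and horizontal distance between index_mark and target_mark above 0.007 m).
It fails at once if a jar, the pail, the spoon or the marker is moved more than 20 mm (distance of any of sample_jar, nut_jar, tablet_jar, pail, spoon, marker from where it was at the start of the episode above 0.02 m).
It also fails if it takes over 54 s, if anything falls off the work surface, if the arm or the gripper's body presses on something with over 40 N, if the wrist force passes 120 N, or if a joint passes its speed limit or range.

## Working session

There is one attempt and no reset: what is moved stays moved. The work goes in short steps, Python scripts to look and compute and a shell command to move; the robot and the scene stay as the last step left them, time stands still between calls to the robot, and variables do not carry over. Pictures are saved under pics/ and viewed, at most 10 in all, crops included, and the job is handed in when it is done.

```bash
mkdir -p pics; cat > h.py <<'E'
import numpy as np, cv2
from cell import manip
def cam(n):
    c=manip.calibration(n); p,d=manip.camera(n); return p,d,np.array(c["intrinsics"]),np.array(c["pose"])
def ray(K,T,u,v,fish=False):
    x=(u-K[0,2])/K[0,0]; y=(v-K[1,2])/K[1,1]
    if fish:
        r=np.hypot(x,y); s=np.sin(r)/r if r>1e-9 else 1; q=np.array([x*s,-y*s,-np.cos(r)])
    else: q=np.array([x,-y,-1.])
    return T[:3,3],T[:3,:3]@q
def atz(K,T,u,v,z,fish=False):
    o,d=ray(K,T,u,v,fish); return o+d*(z-o[2])/d[2]
def save(n,p): cv2.imwrite("pics/"+n,cv2.cvtColor(p,cv2.COLOR_RGB2BGR))
E
python3 - <<'E'
from h import *
p,d,K,T=cam("top"); save("top0.png",p)
print(T.round(2).tolist(),K.tolist())
H=dict(dial_axis=54,index_mark=54,dial_post=80,target_mark=41,save_button_top=60,sample_jar=90,nut_jar=85,tablet_jar=105,pail=65,spoon=5,marker=14,unit=40)
for q,z in H.items():
    for r in manip.cut_out(q,"top")[:2]:
        u,v=r["position"]; dd=d[int(v),int(u)]; o,rr=ray(K,T,u,v); print(q,round(r["score"],2),np.round([u,v]),r["mask"].sum(),"depthpt",(o+rr*dd).round(),"atz",atz(K,T,u,v,z).round())
E
```

```text
[[-0.03, 0.99, -0.14, 324.35], [-1.0, -0.03, 0.01, -44.73], [0.0, 0.14, 0.99, 1427.13], [0.0, 0.0, 0.0, 1.0]] [[564.8833063292931, 0.0, 320.4746265728835], [0.0, 564.8833063292931, 253.44015217614137], [0.0, 0.0, 1.0]]
dial_axis 0.92 [260. 234.] 17137 depthpt [571.  94.  38.] atz [568.  93.  54.]
index_mark 0.92 [304. 239.] 2887 depthpt [553. -16.  57.] atz [553. -16.  54.]
dial_post 0.77 [299. 240.] 2863 depthpt [550.  -5.  56.] atz [546.  -5.  80.]
target_mark 0.63 [294. 198.] 21 depthpt [657.   5.  47.] atz [659.   5.  41.]
target_mark 0.47 [266. 178.] 232 depthpt [723.  79.   8.] atz [714.  76.  41.]
save_button_top 0.69 [228. 245.] 105 depthpt [541. 170.  62.] atz [542. 170.  60.]
sample_jar 0.53 [246. 193.] 240 depthpt [665. 119.  89.] atz [665. 119.  90.]
sample_jar 0.27 [459. 217.] 905 depthpt [ 592. -395.   84.] atz [ 591. -393.   90.]
nut_jar 0.83 [459. 219.] 939 depthpt [ 587. -394.   84.] atz [ 587. -394.   85.]
tablet_jar 0.94 [472. 269.] 850 depthpt [ 462. -411.  105.] atz [ 461. -411.  105.]
tablet_jar 0.5 [302. 238.] 2825 depthpt [554. -12.  60.] atz [546. -13. 105.]
pail 0.81 [125. 345.] 807 depthpt [306. 436.   2.] atz [307. 415.  65.]
pail 0.34 [472. 270.] 821 depthpt [ 460. -413.  102.] atz [ 464. -423.   65.]
spoon 0.86 [506. 268.] 634 depthpt [ 473. -527.   -1.] atz [ 472. -525.    5.]
marker 0.79 [264. 179.] 257 depthpt [723.  86.  -4.] atz [718.  84.  14.]
unit 0.62 [261. 233.] 17184 depthpt [572.  90.  43.] atz [573.  90.  40.]
unit 0.26 [125. 343.] 821 depthpt [312. 435.   7.] atz [312. 424.  40.]
```

View pics/top0.png

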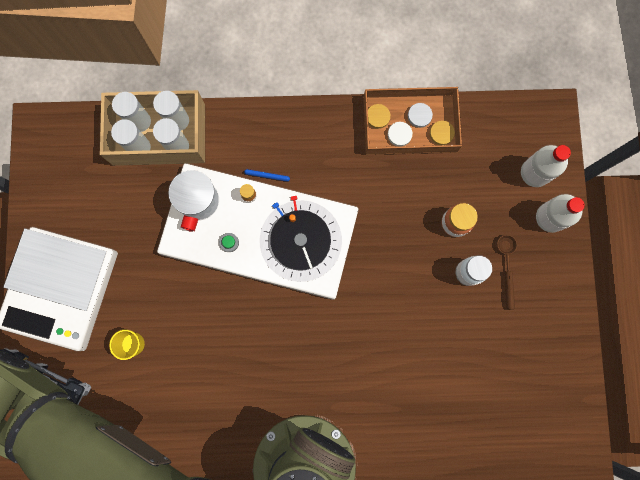

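The view shows the dial centre at px (301,240) and the post at (293,217). The index line runs to (311,268), the red tab is at (293,198), blue is at (277,206) and the button is at (228,242). I'll measure these by colour.

```bash
python3 - <<'E'
from h import *
p,d,K,T=cam("top"); save("crop.png",cv2.resize(p[160:310,200:370],None,fx=4,fy=4,interpolation=cv2.INTER_CUBIC))
h=cv2.cvtColor(p,cv2.COLOR_RGB2HSV); H,S,V=[h[...,i].astype(int) for i in range(3)]
R=np.zeros(H.shape,bool); R[160:310,205:370]=1
def cen(m,z,n):
    v,u=np.nonzero(m&R); u,v=u.mean(),v.mean(); w=atz(K,T,u,v,z); print(n,(m&R).sum(),round(u,1),round(v,1),w.round(1)); return w[:2]
X=np.arange(640)[None]
Y=np.arange(480)[:,None]
near=(X-301)**2+(Y-240)**2
post=cen((S>150)&(H>4)&(H<16)&(near<33**2)&(V>120),75,"post")
red=cen((S>150)&((H<4)|(H>174))&(near<55**2),44,"red")
blue=cen((S>150)&(H>100)&(H<130)&(near<55**2),44,"blue")
btn=cen((S>120)&(H>50)&(H<90),60,"btn")
cap=cen((V>70)&(V<160)&(S<60)&(near<9**2),58,"cap")
idx=cen((V>170)&(S<60)&(near<32**2)&(near>10**2),54,"idx")
a=lambda q:round(np.degrees(np.arctan2(*(q-cap)[::-1])),1)
for n,q in dict(post=post,red=red,blue=blue,idx=idx).items(): print(n,a(q),np.linalg.norm(q-cap).round(1))
print(manip.read_state())
E
```

```text
post 38 292.1 217.4 [603.4  10.6  75. ]
red 44 294.1 201.2 [650.8   5.8  44. ]
blue 40 277.0 207.5 [636.   48.9  44. ]
btn 128 228.0 241.4 [551.  169.5  60. ]
cap 138 300.2 239.3 [551.6  -7.5  58. ]
idx 284 315.4 244.3 [538.8 -44.4  54. ]
post 19.2 54.9
red 7.6 100.1
blue 33.7 101.5
idx -109.2 39.1
{'clock': 0.7, 'joints': array([ 1.04737891e+00,  2.99858292e-01,  1.52101228e+00,  3.04341153e-05,
        1.32066857e+00, -6.66089773e-02]), 'qd': array([ 0.00101008,  0.00048108,  0.00182916, -0.00043787, -0.00135081,
       -0.00037312]), 'effort': array([-1.46298011e-03, -5.31585538e+01, -3.52879107e+01,  7.07993447e-02,
        2.13105488e-02,  3.73908699e-05]), 'eef_pos': array([242.59432685, 493.58895983, 404.66326892]), 'eef_rot': array([ 3.14153730e+00, -2.58602121e-05,  2.68477668e+00]), 'wrist_force': array([-0.69335419,  0.33006322, -0.18580296]), 'moment': array([ 0.03190216,  0.02717169, -0.01695932]), 'finger_force': 0.0, 'finger_gap': 93.86012544463232}
```

View pics/crop.png

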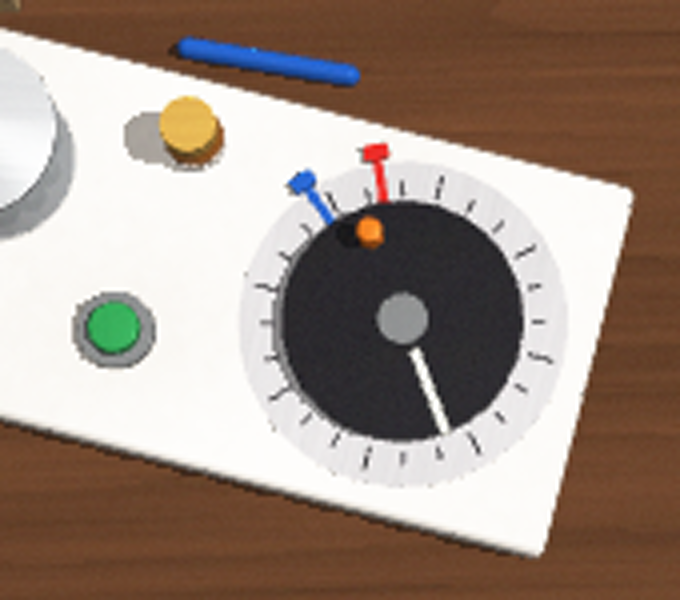

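```bash
python3 -m creep '{"slide":[[2.58,-3.45,0],[2.58,-3.45,0],[2.58,-3.45,0],[2.58,-3.45,0],[2.58,-3.45,0],[2.58,-3.45,0],[2.58,-3.45,0]],"turn":[-0.168,-0.168,-0.168,-0.168,-0.168,-0.168,-0.168],"claw":[0.4,0.4,0.4,0.4,0.4,0.4,0.4]}' 10
python3 -m creep '{"slide":[[2.58,-3.45,0],[2.58,-3.45,0],[2.58,-3.45,0],[2.58,-3.45,-1],[2.58,-3.45,-2],[2.58,-3.45,-2],[2.58,-3.45,-2],[0,0,0]],"turn":[-0.168,-0.168,-0.168,-0.168,-0.168,-0.168,-0.168,0],"claw":[0.4,0.4,0.4,0.4,0.4,0.4,0.4,0.4]}'
cat > w.py <<'E'
from h import *
import sys
s=manip.read_state(); p,d,K,T=cam("wrist"); save(sys.argv[1],p)
print(s["eef_pos"].round(1),s["eef_rot"].round(3),s["wrist_force"].round(1),round(s["finger_gap"],1),round(s["clock"],2))
for q,z in dict(dial_post=80,dial_axis=58,index_mark=54,target_mark=41,save_button_top=60).items():
    for r in manip.cut_out(q,"wrist")[:1]:
        u,v=r["position"]; print(q,round(r["score"],2),np.round([u,v]),r["mask"].sum(),atz(K,T,u,v,z,True).round(1))
E
python3 w.py w0.png
```

```text
clock: 1.58
eef_pos: [423.8, 250.9, 404.8]
eef_rot: [3.141, -0.0, 1.503]
wrist_force: [1.1, 1.5, -0.6]
finger_gap: 37.7
finger_force: 0.0
clock: 2.58
eef_pos: [604.5, 8.5, 332.5]
eef_rot: [-3.141, 0.003, 0.328]
wrist_force: [-0.4, 1.0, 0.7]
finger_gap: 37.5
finger_force: 0.0
[604.5   8.5 332.5] [-3.141e+00  3.000e-03  3.280e-01] [-0.4  1.   0.7] 37.5 2.58
dial_axis 0.69 [200. 204.] 108764 [604.6 100.9  58. ]
index_mark 0.85 [318. 282.] 18811 [5.737e+02 4.000e-01 5.400e+01]
target_mark 0.93 [342. 174.] 554 [654.8   9.6  41. ]
save_button_top 0.61 [109. 242.] 1105 [550.9 169.6  60. ]
```

View pics/w0.png

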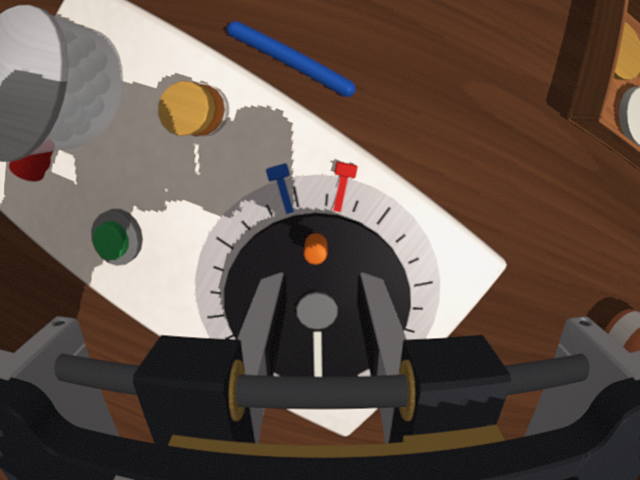

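The post is at px (315,249), the cap at (317,311), and the red line's inner end at (338,209). The fingers straddle the post symmetrically.

```bash
cat > m.py <<'E'
from h import *
p,d,K,T=cam("wrist")
h=cv2.cvtColor(p,cv2.COLOR_RGB2HSV).astype(int); H,S,V=h[...,0],h[...,1],h[...,2]
def big(m):
    n,l,st,c=cv2.connectedComponentsWithStats(m.astype(np.uint8)); i=1+st[1:,4].argmax(); return l==i,c[i],st[i,4]
_,c,n=big((S>180)&(H>5)&(H<14)&(V>150)&(np.arange(480)[:,None]>190)&(np.arange(640)[None]>200)&(np.arange(640)[None]<440)); post=atz(K,T,*c,72,True); print("post",c.round(1),n,post.round(1))
m,c,n=big((S>170)&((H<4)|(H>175))&(np.arange(640)[None]>180)&(np.arange(480)[:,None]<420))
v,u=np.nonzero(m); P=np.array([atz(K,T,a,b,41,True)[:2] for a,b in zip(u,v)])
A=np.array([551.6,-7.5]); r=np.linalg.norm(P-A,axis=1); L=P[(r<102)]
t=np.unwrap(np.arctan2(*(L-A).T[::-1])); print("red",c,n,r.min().round(1),r.max().round(1),"angle",np.degrees(t.mean()).round(2))
print("post ang",np.degrees(np.arctan2(*(post[:2]-A)[::-1])).round(2),np.linalg.norm(post[:2]-A).round(1))
E
python3 - <<'E'
from m import *
print("cap",atz(K,T,317,311,58,True))
E
```

```text
post [319.9 253.1] 352 [601.4  11.   72. ]
red [347.0237069  181.92887931] 464 77.4 113.4 angle 8.34
post ang 20.39 53.1
cap [550.83086384  -4.13319362  58.        ]
```

```bash
python3 -m creep '{"slide":[[-0.15,0.25,-3],[0,0,-3],[0,0,-1.1],[0,0,0],[0,0,0]],"turn":[0.005,0,0,0,0],"claw":[0.4,0.4,0.4,0.25,0.25]}' 10
python3 - <<'E'
from h import *
s=manip.read_state(); C=np.array([551.3,-6.5]); e=s["eef_pos"][:2]-C
print(np.degrees(np.arctan2(e[1],e[0])),np.linalg.norm(e),np.degrees(s["eef_rot"][2]))
a=np.radians(19+10*np.arange(18)); P=5.5*np.c_[np.cos(a),np.sin(a)]; print(np.diff(P,axis=0).round(2).tolist())
E
```

```text
clock: 3.55
eef_pos: [602.6, 13.2, 265.0]
eef_rot: [3.141, -0.002, 0.338]
wrist_force: [0.4, -0.5, 0.4]
finger_gap: 24.1
finger_force: 0.0
20.995769944443367 54.89942984655097 19.36473901728965
[[-0.39, 0.88], [-0.54, 0.79], [-0.67, 0.69], [-0.78, 0.56], [-0.86, 0.42], [-0.92, 0.26], [-0.95, 0.1], [-0.96, -0.07], [-0.93, -0.23], [-0.88, -0.39], [-0.79, -0.54], [-0.69, -0.67], [-0.56, -0.78], [-0.42, -0.86], [-0.26, -0.92], [-0.1, -0.95], [0.07, -0.96]]
```

```bash
python3 -m creep '{"slide":[[-0.39,0.75,-0.2],[-0.54,0.79,0],[-0.67,0.69,0],[-0.78,0.56,0],[-0.86,0.42,0],[-0.92,0.26,0],[-0.95,0.1,0],[0,0,0]],"turn":[0.1745,0.1745,0.1745,0.1745,0.1745,0.1745,0.1745,0],"claw":[0.25,0.25,0.25,0.25,0.25,0.25,0.25,0.25]}'
python3 - <<'E'
from h import *
s=manip.read_state(); C=np.array([551.3,-6.5]); e=s["eef_pos"][:2]-C
print(np.degrees(np.arctan2(e[1],e[0])),np.linalg.norm(e),np.degrees(s["eef_rot"][2]))
p,*_=cam("wrist");save("w1.png",p)
E
```

```text
clock: 4.55
eef_pos: [551.2, 48.9, 262.8]
eef_rot: [3.14, -0.0, 1.558]
wrist_force: [0.4, 0.8, -1.2]
finger_gap: 23.5
finger_force: 0.0
90.12856389552259 55.38339645869735 89.29186095042478
```

View pics/w1.png

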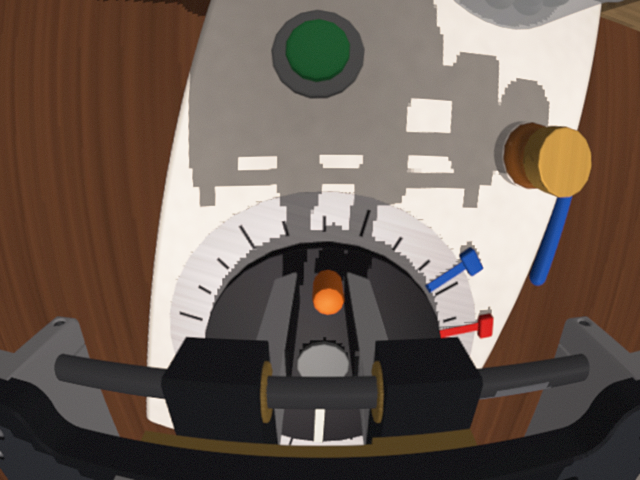

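The post at (328,290) sits between the fingers and follows them, trailing by a few mm. I'll continue round the arc.

```bash
python3 -m creep '{"slide":[[-0.96,-0.07,0],[-0.93,-0.23,0],[-0.88,-0.39,0],[-0.79,-0.54,0],[-0.69,-0.67,0],[-0.56,-0.78,0],[-0.42,-0.86,0],[-0.26,-0.92,0]],"turn":[0.1745,0.1745,0.1745,0.1745,0.1745,0.1745,0.1745,0.1745],"claw":[0.25,0.25,0.25,0.25,0.25,0.25,0.25,0.25]}'
python3 -m creep '{"slide":[[-0.1,-0.95,0],[0,0,0]],"turn":[0.1745,0],"claw":[0.25,0.25]}'
cat > v.py <<'E'
from h import *
import sys
s=manip.read_state(); C=np.array([551.3,-6.5]); e=s["eef_pos"][:2]-C
print(np.degrees(np.arctan2(e[1],e[0])),np.linalg.norm(e),np.degrees(s["eef_rot"][2]))
p,d,K,T=cam("wrist");save(sys.argv[1],p)
g=cv2.cvtColor(p,cv2.COLOR_RGB2HSV).astype(int)
# rectified view from above: dial plane z=54 and ring z=41, 4 px/mm, up = +x, left = +y
def rect(z):
    yy,xx=np.mgrid[0:600,0:600]; W=np.stack([C[0]+120-yy/2.5,C[1]+120-xx/2.5,np.full(yy.shape,float(z)),np.ones(yy.shape)],-1)
    q=W@np.linalg.inv(T).T; x,y,zz=q[...,0],-q[...,1],-q[...,2]; r=np.hypot(x,y); t=np.arctan2(r,zz)/np.maximum(r,1e-9)
    return cv2.remap(p,(K[0,2]+K[0,0]*x*t).astype(np.float32),(K[1,2]+K[1,1]*y*t).astype(np.float32),cv2.INTER_LINEAR)
a,b=rect(41),rect(54); yy,xx=np.mgrid[0:600,0:600]; m=(np.hypot(yy-300,xx-300)<76*2.5)[...,None]
save("r_"+sys.argv[1],np.where(m,b,a))
E
python3 v.py w2.png
```

```text
clock: 5.6
eef_pos: [496.7, 3.9, 262.3]
eef_rot: [3.141, 0.001, 2.956]
wrist_force: [1.1, 1.9, 0.1]
finger_gap: 23.5
finger_force: 0.8
clock: 5.85
eef_pos: [495.6, -5.7, 262.0]
eef_rot: [-3.142, 0.001, 3.125]
wrist_force: [-0.4, 0.1, 0.0]
finger_gap: 23.4
finger_force: 0.0
179.19185822419163 55.68025792950018 179.03003638914657
```

View pics/w2.png

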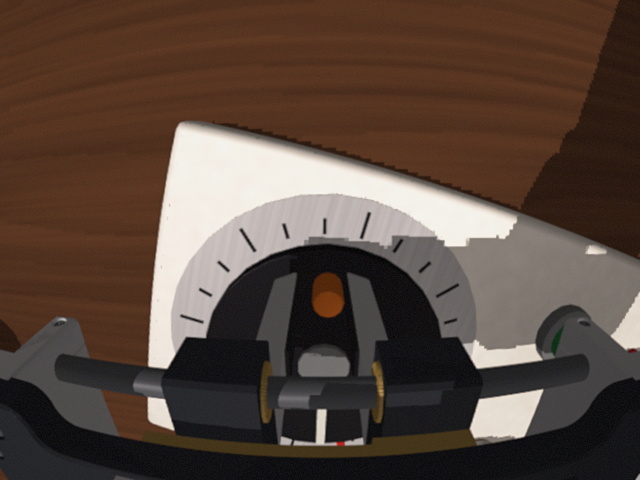

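```bash
python3 -m creep '{"slide":[[0.04,-0.55,0],[0.05,-0.54,0],[0,0,0]],"turn":[0.1,0.1,0],"claw":[0.25,0.25,0.25]}'
python3 v.py w3.png; python3 - <<'E'
from h import *
p,d,K,T=cam("top"); q,_,_,_=cam("scene")
save("two.png",np.hstack([cv2.resize(p[160:310,200:370],(400,353)),cv2.resize(q,(400,353))]))
E
```

```text
clock: 6.28
eef_pos: [496.4, -16.1, 261.7]
eef_rot: [-3.142, 0.0, -2.959]
wrist_force: [0.0, 0.5, -0.8]
finger_gap: 23.6
finger_force: 0.0
-170.0989843206982 55.76505152952832 -169.52825387016418
```

View pics/two.png

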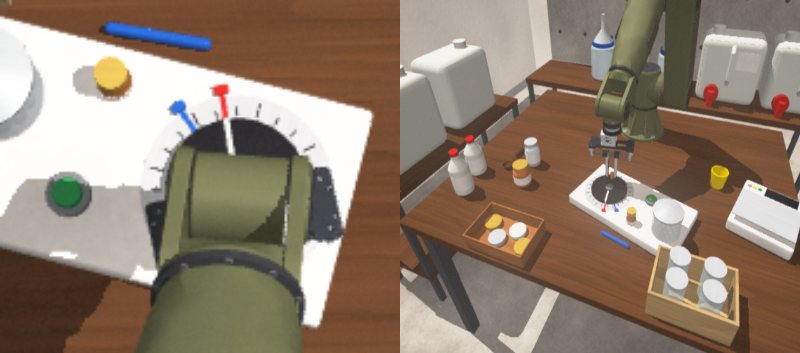

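In the top view the white line (229,122) almost continues the red one (226,115). I'll measure it numerically.

```bash
cat > al.py <<'E'
from h import *
def run(n):
    C0=np.array([551.3,-6.5]); p,d,K,T=cam(n); h=cv2.cvtColor(p,cv2.COLOR_RGB2HSV).astype(float); H,S,V=h[...,0],h[...,1],h[...,2]
    vv,uu=np.mgrid[0:480,0:640]
    def plane(z): 
        dirs=np.stack([(uu-K[0,2])/K[0,0],-(vv-K[1,2])/K[1,1],-np.ones(uu.shape)],-1)@T[:3,:3].T; o=T[:3,3]
        return (o+dirs*((z-o[2])/dirs[...,2])[...,None])[...,:2]
    A=plane(54)-C0; B=plane(41)-C0
    rad=lambda X:np.hypot(X[...,0],X[...,1]); ang=lambda X:np.degrees(np.arctan2(X[...,1],X[...,0]))
    w=np.where((rad(A)<71)&(rad(A)>30)&(abs(ang(A)-7.6)<15)&(S<110),np.clip(V-90,0,None),0)
    r=np.where((rad(B)<112)&(rad(B)>80)&(abs(ang(B)-7.6)<12)&((H<8)|(H>172)),np.clip(S-90,0,None),0)
    for nm,X,W in(("index",A,w),("red",B,r)):
        c=(X*W[...,None]).sum((0,1))/W.sum(); print(n,nm,(W>0).sum(),"r",rad(c).round(1),"ang",ang(c).round(2),"lateral at 76:",(76*np.sin(np.radians(ang(c)))).round(1))
if __name__=="__main__":
    run("top"); run("scene")
E
python3 al.py
```

```text
top index 62 r 52.9 ang 6.5 lateral at 76: 8.6
top red 42 r 99.8 ang 7.09 lateral at 76: 9.4
scene index 92 r 50.7 ang 8.4 lateral at 76: 11.1
scene red 35 r 99.3 ang 8.0 lateral at 76: 10.6
```

View pics/r_w3.png

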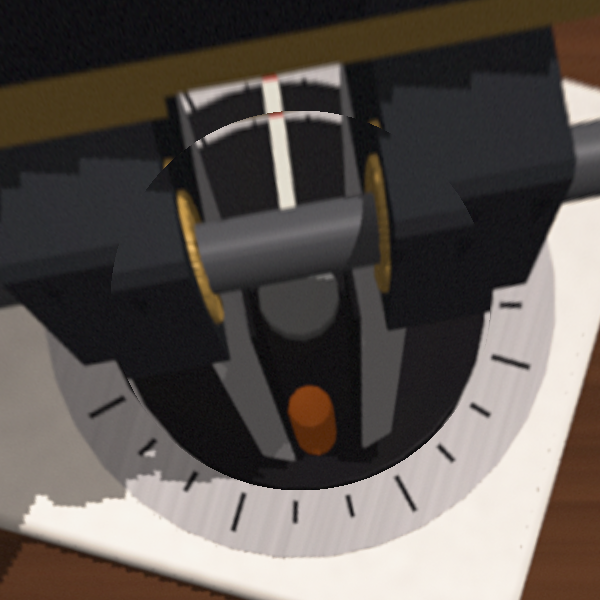

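The index and red line agree within about 0.5° (under 1 mm) from both cameras. Next I release, lift, and move to the button with the fingers closed.

```bash
python3 -m creep '{"slide":[[0,0,0],[0,0,0],[0,0,5],[0,0,5],[0,0,1],[0,0,0]],"turn":[0,0,0,0,0,0],"claw":[0.32,0.32,0.32,0.32,0.32,0.32]}'
python3 -m creep '{"slide":[[1.37,4.64,0],[1.37,4.64,0],[1.37,4.64,0],[1.37,4.64,0],[0,0,-3],[0,0,0]],"turn":[0.128,0.128,0.128,0.128,0,0],"claw":[0,0,0,0,0,0]}'
python3 al.py; python3 w.py w4.png
```

```text
clock: 7.28
eef_pos: [496.1, -16.2, 371.5]
eef_rot: [-3.141, 0.0, -2.954]
wrist_force: [0.6, 0.3, -0.1]
finger_gap: 30.3
finger_force: 0.0
clock: 8.02
eef_pos: [550.6, 169.6, 337.9]
eef_rot: [3.139, -0.006, -2.441]
wrist_force: [-0.2, -0.1, -0.2]
finger_gap: 0.7
finger_force: 0.0
top index 51 r 50.9 ang 6.35 lateral at 76: 8.4
top red 42 r 99.9 ang 7.09 lateral at 76: 9.4
scene index 111 r 50.8 ang 8.43 lateral at 76: 11.1
scene red 35 r 99.3 ang 8.01 lateral at 76: 10.6
[551.1 169.  341.2] [ 3.141e+00 -1.000e-03 -2.442e+00] [ 0.4  0.  -0.5] 0.7 8.12
dial_post 0.67 [157.  99.] 25046 [539.6  13.6  80. ]
dial_axis 0.16 [323. 244.] 1426 [551.1 170.   58. ]
index_mark 0.43 [104. 207.] 358 [644.9  12.7  54. ]
target_mark 0.79 [106. 208.] 379 [652.2   9.1  41. ]
save_button_top 0.87 [323. 247.] 1412 [552.3 171.2  60. ]
```

View pics/w4.png

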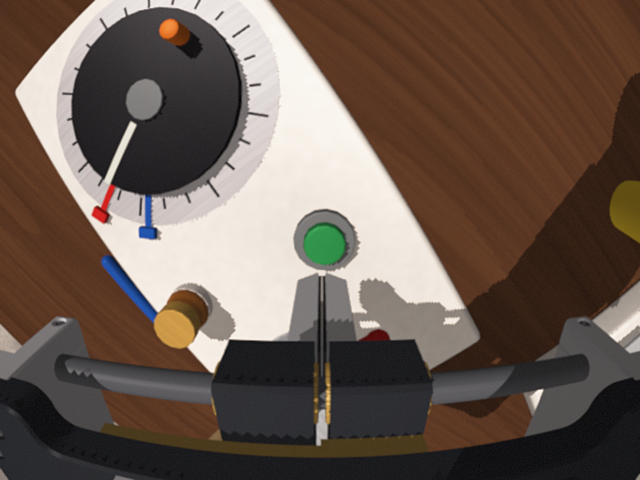

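The white line runs into the red line at (111,185), and the button at (325,243) measures at the tool's position. I'll go down.

```bash
python3 -m creep '{"slide":[[0.05,0.1,-3],[0,0,-3],[0,0,-1],[0,0,0],[0,0,0]],"turn":[0,0,0,0,0],"claw":[0,0,0,0,0]}'
python3 -m creep '{"slide":[[0,0,-0.3],[0,0,-0.3],[0,0,0]],"turn":[0,0,0],"claw":[0,0,0]}'
```

```text
clock: 9.05
eef_pos: [551.8, 170.4, 273.0]
eef_rot: [-3.141, 0.002, -2.441]
wrist_force: [0.1, -0.5, -0.0]
finger_gap: 0.5
finger_force: 0.0
clock: 9.43
eef_pos: [551.4, 170.4, 265.5]
eef_rot: [3.141, -0.0, -2.441]
wrist_force: [-0.2, 0.1, -0.5]
finger_gap: 0.2
finger_force: 0.0
```

```bash
python3 -m creep '{"slide":[[0,0,-0.3],[0,0,0]],"turn":[0,0],"claw":[0,0]}'
python3 -m creep '{"slide":[[0,0,-0.2],[0,0,0]],"turn":[0,0],"claw":[0,0]}'
python3 -m creep '{"slide":[[0,0,-0.2],[0,0,0]],"turn":[0,0],"claw":[0,0]}'
```

```text
clock: 9.68
eef_pos: [551.4, 170.4, 262.4]
eef_rot: [3.141, -0.0, -2.441]
wrist_force: [1.2, -0.1, 0.3]
finger_gap: 0.9
finger_force: 0.0
clock: 9.93
eef_pos: [551.5, 170.4, 260.7]
eef_rot: [-3.141, 0.0, -2.441]
wrist_force: [-0.5, -0.4, 2.4]
finger_gap: 0.5
finger_force: 0.9
clock: 10.18
eef_pos: [551.5, 170.4, 258.7]
eef_rot: [-3.141, 0.0, -2.441]
wrist_force: [-0.6, 0.8, 2.2]
finger_gap: 0.6
finger_force: 1.5
```

```bash
python3 -m creep '{"slide":[[0,0,-0.2],[0,0,0]],"turn":[0,0],"claw":[0,0]}'
python3 -m creep '{"slide":[[0,0,-0.2],[0,0,0]],"turn":[0,0],"claw":[0,0]}'
python3 -m creep '{"slide":[[0,0,-0.1],[0,0,0]],"turn":[0,0],"claw":[0,0]}'
```

```text
clock: 10.42
eef_pos: [551.5, 170.4, 256.7]
eef_rot: [-3.141, 0.0, -2.441]
wrist_force: [-0.9, -0.0, 2.7]
finger_gap: 0.6
finger_force: 2.0
clock: 10.68
eef_pos: [551.5, 170.4, 255.4]
eef_rot: [-3.141, 0.0, -2.441]
wrist_force: [-3.3, -1.1, 10.3]
finger_gap: 0.8
finger_force: 5.7
clock: 10.92
eef_pos: [551.6, 170.4, 255.1]
eef_rot: [-3.141, 0.001, -2.441]
wrist_force: [-7.1, -2.8, 20.8]
finger_gap: 0.5
finger_force: 10.1
```

The force climbs steeply to 20 N against the bottom stop, so the button is fully down. Now I release it and check.

```bash
python3 -m creep '{"slide":[[0,0,0.5],[0,0,2],[0,0,4],[0,0,3],[0,0,0],[0,0,0]],"turn":[0,0,0,0,0,0],"claw":[0,0,0,0,0,0]}'
python3 al.py; python3 w.py w5.png
```

```text
clock: 11.68
eef_pos: [551.3, 170.4, 347.4]
eef_rot: [3.141, -0.002, -2.441]
wrist_force: [0.1, 0.3, -0.1]
finger_gap: 0.3
finger_force: 0.0
top index 51 r 50.9 ang 6.35 lateral at 76: 8.4
top red 42 r 99.9 ang 7.09 lateral at 76: 9.4
scene index 112 r 50.9 ang 8.4 lateral at 76: 11.1
scene red 35 r 99.3 ang 8.03 lateral at 76: 10.6
[551.4 170.4 347.2] [ 3.141e+00 -2.000e-03 -2.441e+00] [ 0.6 -0.5 -1.3] 0.3 11.78
dial_post 0.61 [159.  99.] 24422 [540.3  13.5  80. ]
dial_axis 0.73 [231. 172.] 96060 [553.6  84.8  58. ]
index_mark 0.8 [159.  99.] 24310 [545.8   2.5  54. ]
target_mark 0.65 [107. 205.] 402 [652.7   8.   41. ]
save_button_top 0.88 [322. 243.] 1307 [551.9 171.6  60. ]
```

View pics/w5.png

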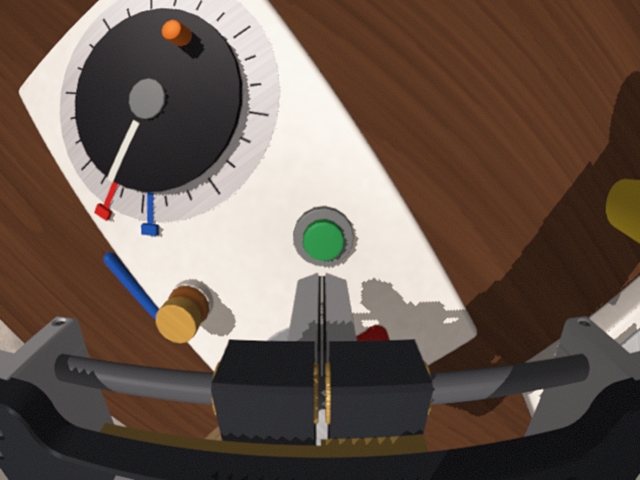

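The index still meets the red line at (114,184), the button at (323,240) is back up, and the jar and marker haven't moved.

```bash
python3 -c "
from cell import manip; print(manip.sign_off())"
```

```text
the job is handed in; nothing more can be done
None
```

The dial's index line is on the red line (within about 1 mm by both fixed cameras), the green button was pressed to its stop and released, and the job is handed in; the verdict was not reported.

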